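Demagnetise the wrench sockets

ROBOT

A 6-joint arm with a two-finger parallel gripper is mounted at the origin on the work surface. World frame = base frame: x ahead of the robot, y to its left, z up, the work surface at z = 0. Lengths are in m, angles in rad, forces in N, time in s.
With the tool pointing down it reaches from about 0.325 to 0.775 m from the base axis. Payload 5.5 kg.
Tool frame: the origin (TCP) lies between the finger pads; the fingertips stand 8 mm ahead of it and the grasp point (between the pads) lies 11 mm behind it (tcp_to_tips is the distance from the TCP to the fingertips, in m); z points along the fingers, y is the line along which they close (so a half turn about z gives the same grasp; the last joint's range is limited). The gripper opens to 88 mm and grips with 3 to 60 N. Pads are 20 mm wide; open, the fingers measure 115 mm over their backs; the gripper's body (75 mm by 178 mm) begins 61 mm behind the grasp point.
Start: joints at [-1.231, 0.091, 1.231, -0, 1.82, -0.057], TCP at [0.232, -0.553, 0.2] pointing down, gripper open.
Joint ranges: [-2.87, 2.87], [-0.86, 2.18], [0.17, 2.46], [-1.51, 4.65], [0.06, 2.69], [-2.65, 2.65]. Speed limits (rad/s): [2.57, 2.57, 3.01, 3.14, 3.14, 3.14].

INTERFACE

Orientations are given as a unit quaternion [w, x, y, z].
In Python, from bench import * gives the robot as it stands. Calls block until the motion is done:
- move_to(position, orientation): joint-space move of the TCP to a pose.
- move_l(position, speed=0.15, orientation=None): straight line of the TCP; orientation=None keeps the orientation; speed is the mean speed in m/s.
- movej(angles): joint-space move.
- gripper_open() and close(): open the fingers fully, or close them until they stop; the grip force is fixed at half the most.
- hold(seconds).
- inverse_kinematics(position, orientation): joint angles nearest the present ones, or None.
- state(): the state.
- get_image(name): name is "scene" or "top"; returns a dict with "frame" (480x640x3 uint8, blue, green, red), "depth" (480x640 float32, m along the optical axis (not along the pixel's ray), 0 where there is no reading), "camera_matrix" (3x3 intrinsics, pixels), "view" (4x4, takes a point from world to camera coordinates). Camera axes: x right, y up, looking along -z (the intrinsics and any distortion apply to the point x, -y, -z); pixel columns grow to the right and rows downward; lengths in m; the calibration is good to about 2 mm. A picture is of the moment at which its call begins.
A pose or a line that the arm cannot do raises IKError and nothing moves.
- job_done(): hands the job in; it is judged then, once.
The state is a dict: "time": time; "joint_pos": joint angles; "dq": joint speeds; "joint_torque": joint torques, N m; "ee_pos": TCP position; "ee_rot": TCP orientation; "ft_force": force on the tool from outside, world axes, zero at the start; "moment": the same for the moment, N m; "finger_gap": finger opening in m; "finger_force": force on a finger pad.
Only numpy, scipy, OpenCV 4.12 (cv2) and the standard library are available. Lean on these libraries where they do the work, as an engineer would, in place of code of your own. Each camera call takes 0.05 s, during which the arm holds its last target. There are 200 camera calls.

TASK

Demagnetise the loose sockets standing on the bench: with the carrier still at its loading end, put every one of them into its tray, push the carrier along its rail until it clicks into the middle station in front of the coil, and only then turn the inner bar knob of the control box clockwise until its pointer lines up with the pointer of the outer knob. Leave the knob up while you push the carrier on until it clicks into the last station, and then turn the inner knob back to its off stop; never move the outer knob. All sockets must end up in the tray, and the other things on the bench stay where they are.

Things in the scene. Friction and masses are not known exactly. Their poses are not given: they have to be found in the camera images.
- socket1: steel wrench socket, a plain cylinder 26 mm in diameter and 40 mm tall with a dark round recess in its top, about 90 g; it starts standing upright on the bench. Origin: centre of its underside; its z axis runs along the cylinder to its top. It may be absent.
- socket2: steel wrench socket, a plain cylinder 30 mm in diameter and 38 mm tall with a dark round recess in its top, about 110 g; it starts standing upright on the bench. Origin: centre of its underside; its z axis runs along the cylinder to its top. It may be absent.
- socket3: steel wrench socket, a plain cylinder 32 mm in diameter and 44 mm tall with a dark round recess in its top, about 130 g; it starts standing upright on the bench. Origin: centre of its underside; its z axis runs along the cylinder to its top. It may be absent.
- socket4: steel wrench socket, a plain cylinder 34 mm in diameter and 42 mm tall with a dark round recess in its top, about 150 g; it starts standing upright on the bench. Origin: centre of its underside; its z axis runs along the cylinder to its top. It may be absent.
- socket5: steel wrench socket, a plain cylinder 28 mm in diameter and 42 mm tall with a dark round recess in its top, about 100 g; it starts standing upright on the bench. Origin: centre of its underside; its z axis runs along the cylinder to its top. It may be absent.
- carrier (a joint): slide of the carrier along its rail, in m. It starts near the loading end (0 to 0.03) and grows as the carrier goes towards the rail's other end (along minus y of point tray, to the robot's right). A sprung roller clicks into a notch at 0.11 (the middle station, in front of the coil) and at 0.22 (the last station); entering or leaving a notch takes about 3 N, elsewhere it slides at under 1 N; end stop at 0.232. In a notch it has about 1.5 mm of play. It stays where it is left.
- tray (a point): centre of the upper face of the carrier's tray floor, about 30 mm above the bench; moves with the carrier. The open aluminium tray is 220 mm long inside along this frame's y axis (the rail's direction, nearly the bench's y) and 90 mm wide inside along x, with 3 mm walls standing 18 mm above its floor; z up. Behind the rail (+x) at the middle station stands the coil housing, 75 mm high, its front (with two copper coils) from 64 mm beyond the rail's centre line.
- handle (a point): centre of the top of the carrier's handle, an upright black block 14 mm thick along the rail, 26 mm wide across it and standing 45 mm above the level of the tray floor, on a lug at the loading end of the tray (147.5 mm from the tray's centre along +y of point tray); the clear gap between block and tray wall is 27 mm. Same axes as point tray.
- inner (a joint): angle of the inner knob in rad: 0 at its off stop (pointer towards the left side, +y, of the control box, at the long white tick), growing clockwise seen from above, stop at 1.9. About 0.03 N m of friction; it stays where it is left. Starts at 0.
- inner_top (a point): centre of the top of the inner knob, on the common upright axis of both knobs, 94 mm above the bench. The inner knob is an aluminium bar 12 mm thick, 36 mm long and 28 mm high (its underside 4 mm above the flat top of the outer knob) with a pointed nose. The x axis of this frame runs along the bar to its pointed end (the pointer); z up. It turns with the knob. The control box below is 130 x 130 x 45 mm.
- outer (a joint): angle of the outer knob in rad, counted from the same zero direction and the same way round as the inner one: the two pointers line up when both joints read the same. Starts somewhere from 0.7 to 1.3, turns easily (0.03 N m of friction) and is not to be moved.
- outer_mark (a point): tip of the outer knob's pointer, a black tab 44 mm out from the axis with a white line running in to it. The outer knob is a black disc of 31 to 33 mm radius and 16 mm high, its flat top 62 mm above the bench, right below the inner knob. The x axis of this frame points outwards from the axis along the pointer; it turns with the outer knob.
- wrench_a: bystander: a combination spanner, 200 mm long. Origin: centre of its underside.
- wrench_b: bystander: a combination spanner, 170 mm long. Origin: centre of its underside.
- spray: bystander: a spray can, 52 mm across and 160 mm tall, standing. Origin: centre of its underside.
- cap: bystander: a flat black plastic cap, 36 mm across, 12 mm high. Origin: centre of its underside.
- washer: bystander: a flat dark steel washer, 36 mm across, 4 mm thick. Origin: centre of its underside.
- driver: bystander: a screwdriver, 200 mm long. Origin: centre of its underside.

How it is judged:
On the way, in this order (a step that is already met when the one before it is completed fails the run):
1. every socket lies or stands in the tray while the carrier is still at its loading end (x of socket1 in the frame of tray between -0.046 and 0.046 m and y of socket1 in the frame of tray between -0.112 and 0.112 m and z of socket1 in the frame of tray between -0.006 and 0.03 m and x of socket2 in the frame of tray between -0.046 and 0.046 m and y of socket2 in the frame of tray between -0.112 and 0.112 m and z of socket2 in the frame of tray between -0.006 and 0.03 m and x of socket3 in the frame of tray between -0.046 and 0.046 m and y of socket3 in the frame of tray between -0.112 and 0.112 m and z of socket3 in the frame of tray between -0.006 and 0.03 m and x of socket4 in the frame of tray between -0.046 and 0.046 m and y of socket4 in the frame of tray between -0.112 and 0.112 m and z of socket4 in the frame of tray between -0.006 and 0.03 m and x of socket5 in the frame of tray between -0.046 and 0.046 m and y of socket5 in the frame of tray between -0.112 and 0.112 m and z of socket5 in the frame of tray between -0.006 and 0.03 m and linear speed of each of socket1, socket2, socket3, socket4, socket5 below 0.03 m/s and value of joint carrier below 0.06 m), for 0.2 s.
2. the carrier is in the middle station, within 5 mm, with the inner knob still off (value of joint carrier between 0.105 and 0.115 m and value of joint inner below 0.15 rad), for 0.2 s.
3. the inner knob's pointer lines up with the outer one's within 0.14 rad, with the carrier in the middle station and every socket aboard (angle between the x axis of inner_top and the x axis of outer_mark, either way round below 0.14 rad and value of joint carrier between 0.104 and 0.116 m and x of socket1 in the frame of tray between -0.046 and 0.046 m and y of socket1 in the frame of tray between -0.112 and 0.112 m and z of socket1 in the frame of tray between -0.006 and 0.03 m and x of socket2 in the frame of tray between -0.046 and 0.046 m and y of socket2 in the frame of tray between -0.112 and 0.112 m and z of socket2 in the frame of tray between -0.006 and 0.03 m and x of socket3 in the frame of tray between -0.046 and 0.046 m and y of socket3 in the frame of tray between -0.112 and 0.112 m and z of socket3 in the frame of tray between -0.006 and 0.03 m and x of socket4 in the frame of tray between -0.046 and 0.046 m and y of socket4 in the frame of tray between -0.112 and 0.112 m and z of socket4 in the frame of tray between -0.006 and 0.03 m and x of socket5 in the frame of tray between -0.046 and 0.046 m and y of socket5 in the frame of tray between -0.112 and 0.112 m and z of socket5 in the frame of tray between -0.006 and 0.03 m), for 0.2 s.
4. the carrier is in the last station, within 5 mm, while the inner knob is still up (value of joint carrier between 0.215 and 0.225 m and angle between the x axis of inner_top and the x axis of outer_mark, either way round below 0.25 rad), for 0.2 s.
At the end, for the whole second after the job is handed in: every socket rests in the tray, the carrier is in the last station (within 5 mm), the inner knob is back at its off stop (within 0.1 rad) and the outer knob is where it was (its pointer tip within 6 mm) (x of socket1 in the frame of tray between -0.046 and 0.046 m and y of socket1 in the frame of tray between -0.112 and 0.112 m and z of socket1 in the frame of tray between -0.006 and 0.03 m and x of socket2 in the frame of tray between -0.046 and 0.046 m and y of socket2 in the frame of tray between -0.112 and 0.112 m and z of socket2 in the frame of tray between -0.006 and 0.03 m and x of socket3 in the frame of tray between -0.046 and 0.046 m and y of socket3 in the frame of tray between -0.112 and 0.112 m and z of socket3 in the frame of tray between -0.006 and 0.03 m and x of socket4 in the frame of tray between -0.046 and 0.046 m and y of socket4 in the frame of tray between -0.112 and 0.112 m and z of socket4 in the frame of tray between -0.006 and 0.03 m and x of socket5 in the frame of tray between -0.046 and 0.046 m and y of socket5 in the frame of tray between -0.112 and 0.112 m and z of socket5 in the frame of tray between -0.006 and 0.03 m and linear speed of each of socket1, socket2, socket3, socket4, socket5 below 0.03 m/s and value of joint carrier between 0.215 and 0.225 m and value of joint inner below 0.1 rad and distance of outer_mark from where it was at the start of the episode below 0.006 m); the robot touches nothing.
It fails at once if the outer knob is turned (its pointer tip moves by more than 6 mm) (distance of outer_mark from where it was at the start of the episode above 0.006 m).
It fails at once if another thing on the bench is moved by more than 50 mm (distance of any of wrench_a, wrench_b, spray, cap, washer, driver from where it was at the start of the episode above 0.05 m).
Of socket1, socket2, socket3, socket4, socket5 only 3 to 5 are there at a start; the rules pass over those that are not, and their reading is None.
At some moment in a run one of socket1, socket2, socket3, socket4, socket5 may be knocked a few centimetres aside while the robot is not near it.
Once in a run the grip may slacken for a moment while it holds something.
It also fails if it takes over 210 s, if anything falls off the work surface, if the arm or the gripper's body presses on something with over 40 N, if the wrist force passes 120 N, or if a joint passes its speed limit or range.

## Working session

There is one attempt and no reset: what is moved stays moved. The work goes in short steps, each a Python script; the robot and the scene stay as the last script left them, time stands still between calls to the robot, and variables do not carry over. Pictures are saved under pics/ and viewed, at most 14 in all, crops included, and the job is handed in when it is done.

```bash
mkdir -p pics; ls
cat > h.py <<'E'
from bench import *
import numpy as np, cv2
def snap(name,fn=None):
    im=get_image(name)
    np.savez('last_%s.npz'%name,**{k:np.array(v) for k,v in im.items()})
    if fn: cv2.imwrite('pics/'+fn,im['frame'])
    return im
def load(name): return dict(np.load('last_%s.npz'%name))
def ray(im,u,v):
    K=np.array(im['camera_matrix']);V=np.array(im['view'])
    d=np.array([(u-K[0,2])/K[0,0],-(v-K[1,2])/K[1,1],-1.])
    R=V[:3,:3];return -R.T@V[:3,3],R.T@d
def atz(im,u,v,z):
    o,d=ray(im,u,v);return o+d*(z-o[2])/d[2]
def pd(im,u,v):
    o,d=ray(im,u,v);return o+d*float(im['depth'][int(v),int(u)])
def proj(im,p):
    K=np.array(im['camera_matrix']);V=np.array(im['view'])
    c=V[:3,:3]@np.asarray(p)+V[:3,3];return K[0,0]*c[0]/-c[2]+K[0,2],K[1,1]*-c[1]/-c[2]+K[1,2]
def down(yaw):  # tool z down; tool y axis (closing) at angle yaw from world y
    return [0,np.cos(yaw/2),np.sin(yaw/2),0]
E
python3 - <<'E'
from h import *
a=snap('top','top0.png');b=snap('scene','scene0.png')
for i in(a,b):
  print(i['camera_matrix'],np.round(i['view'],3).tolist())
s=state();print(s['ee_pos'],s['ee_rot'],s['ft_force'],s['finger_gap'],s['time'])
E
```

```text
pics
[[570.66023188   0.         324.71538301]
 [  0.         570.66023188 244.88057512]
 [  0.           0.           1.        ]] [[0.012, -1.0, 0.003, -0.022], [0.992, 0.013, 0.128, -0.546], [-0.128, 0.002, 0.992, -1.311], [0.0, 0.0, 0.0, 1.0]]
[[551.27437366   0.         316.06154713]
 [  0.         551.27437366 242.58216647]
 [  0.           0.           1.        ]] [[-0.021, 1.0, -0.01, 0.007], [-0.653, -0.006, 0.757, 0.285], [0.757, 0.023, 0.653, -1.642], [0.0, 0.0, 0.0, 1.0]]
[ 0.23176558 -0.5531133   0.19903795] [-8.46185602e-04  9.80385728e-01  1.97086498e-01 -1.43234493e-04] [ 0.28501744  0.53084303 -0.38708876] 0.08756607149710752 0.1
```

View pics/top0.png

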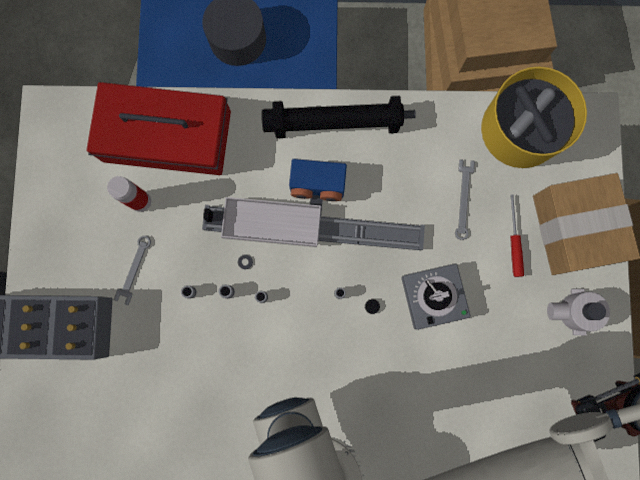

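View pics/scene0.png

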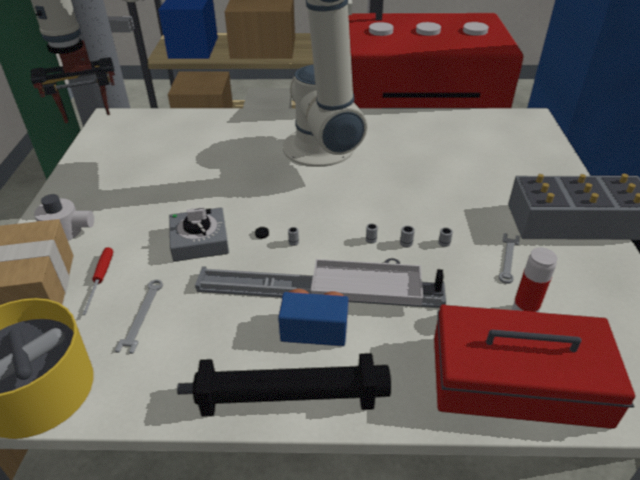

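The top view shows four sockets at about (189,291), (227,291), (262,296) and (340,293). The cap is at (373,306), the washer at (246,262), the tray around (272,222), the handle at (209,215) and the knob at (437,295). I'll enlarge these areas.

Run:
```python
from h import *
f=load('top')['frame']
a=cv2.resize(f[190:320,170:390],None,fx=3.6,fy=3.6,interpolation=cv2.INTER_CUBIC)
b=cv2.resize(f[255:335,395:475],None,fx=7,fy=7,interpolation=cv2.INTER_CUBIC)
cv2.imwrite('pics/c1.png',a);cv2.imwrite('pics/c2.png',b)
```

```text
(no output)
```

View pics/c1.png

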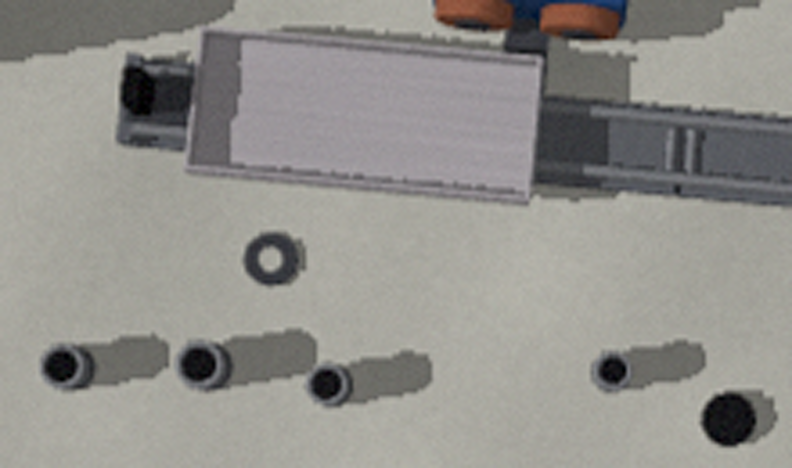

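View pics/c2.png

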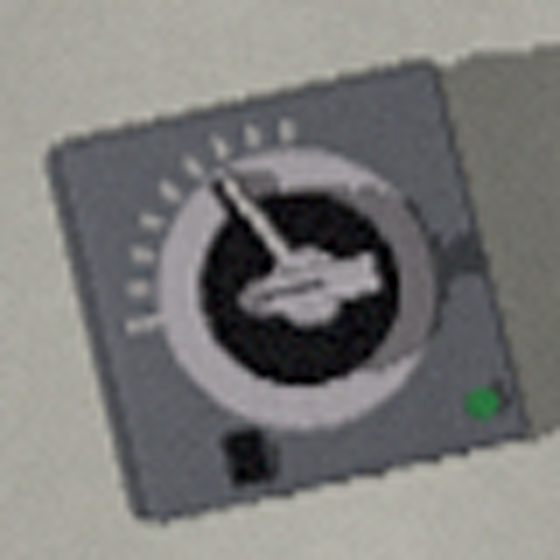

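The crop gives socket tops at about (188.1,291.7), (226.4,291.1), (261.1,296.4) and (339.7,293.1). The handle top is near (208,214). The inner nose points left and the outer pointer tip is at about (426,281).

Run:
```python
from h import *
im=load('top');np.set_printoptions(precision=4,suppress=True)
c1=lambda x,y:(170+x/3.6,190+y/3.6)
c2=lambda x,y:(395+x/7,255+y/7)
D=im['depth']
for x,y in [(65,366),(203,364),(328,383),(611,371),(728,418)]:
    u,v=c1(x,y);w=D[int(v)-9:int(v)+10,int(u)-9:int(u)+10]
    P=np.array([pd(im,uu,vv) for vv in range(int(v)-12,int(v)+13) for uu in range(int(u)-12,int(u)+13)])
    top=P[P[:,2]>np.percentile(P[P[:,2]>.008][:,2],90)-.006] if (P[:,2]>.008).any() else P
    # rim points
    c,r=cv2.minEnclosingCircle((top[:,:2]*1000).astype(np.float32))
    print('sock',atz(im,u,v,.042),'rim',np.array(c)/1000,r,np.median(top[:,2]),len(top))
q=[atz(im,*c1(*p),.048) for p in[(203,30),(543,58),(528,203),(187,170)]]
for p in q:print('tray',p)
print('c',np.mean(q,0)); yv=(q[0]+q[3]-q[1]-q[2])[:2];print('yaw',np.arctan2(-yv[0],yv[1]),np.linalg.norm(yv)/2,np.linalg.norm(q[0]-q[3]))
print('handle',atz(im,*c1(137,88),.075),pd(im,*c1(137,88)))
print('floor',pd(im,272,222))
# knob
P=np.array([pd(im,u,v) for v in range(260,330) for u in range(400,475)])
for lo,hi in[(.085,.105),(.058,.07)]:
    t=P[(P[:,2]>lo)&(P[:,2]<hi)];c,r=cv2.minEnclosingCircle((t[:,:2]*1000).astype(np.float32));print('k',c,r,np.median(t[:,2]),len(t),t.mean(0));print(cv2.minAreaRect((t[:,:2]*1000).astype(np.float32)))
for p,z in[((240,297),.094),((378,272),.094),((302,290),.062),((218,180),.062),((275,245),.062),((143,325),.045)]:print(p,atz(im,*c2(*p),z))
print('box',[atz(im,*c2(*p),.045)[:2] for p in[(48,150),(438,62),(528,435),(140,520)]])
```

```text
sock [0.4317 0.3009 0.042 ] rim [0.406  0.1532] 169.1217498779297 0.03840744356952075 108
sock [0.4341 0.2121 0.042 ] rim [0.4087 0.1084] 126.05664825439453 0.04399699093408527 130
sock [0.4229 0.1312 0.042 ] rim [0.4024 0.0665] 84.23170471191406 0.04192603199868228 104
sock [ 0.4329 -0.0511  0.042 ] rim [ 0.4094 -0.0357] 42.0932502746582 0.04041103274480862 90
sock [ 0.4037 -0.1266  0.042 ] rim [ 0.3918 -0.079 ] 68.48579406738281 0.012515907171298801 133
tray [0.6522 0.2186 0.048 ]
tray [ 0.6365 -0.0046  0.048 ]
tray [0.5407 0.0039 0.048 ]
tray [0.5594 0.2258 0.048 ]
c [0.5972 0.1109 0.048 ]
yaw -0.07750628134108761 0.2231637935910787 0.09307968903283542
handle [0.6082 0.2547 0.075 ] [0.609  0.2556 0.0707]
floor [0.6002 0.1114 0.029 ]
k (429.1537170410156, -271.4473876953125) 20.144920349121094 0.0927814930987183 92 [ 0.4295 -0.273   0.0928]
((429.3037414550781, -271.37841796875), (11.747465133666992, 40.20343780517578), 11.89257526397705)
k (434.9976501464844, -272.0387268066406) 36.30713653564453 0.061907721284074846 445 [ 0.4299 -0.2739  0.0621]
((430.39031982421875, -275.2079162597656), (61.11634063720703, 61.29827117919922), 82.4392318725586)
(240, 297) [ 0.4234 -0.2494  0.094 ]
(378, 272) [ 0.4319 -0.2935  0.094 ]
(302, 290) [ 0.4271 -0.2756  0.062 ]
(218, 180) [ 0.4627 -0.2486  0.062 ]
(275, 245) [ 0.4417 -0.267   0.062 ]
(143, 325) [ 0.4156 -0.2263  0.045 ]
box [array([ 0.4731, -0.1952]), array([ 0.5042, -0.3254]), array([ 0.3811, -0.3529]), array([ 0.3518, -0.2248])]
```

```bash
cat >> h.py <<'E'
def sockets(im,xr=(.33,.53),yr=(-.17,.40),zmin=.03,zmax=.05):
    D=im['depth'];vv,uu=np.nonzero(D>0)
    K=im['camera_matrix'];V=im['view'];d=np.stack([(uu-K[0,2])/K[0,0],-(vv-K[1,2])/K[1,1],-np.ones(len(uu))],1)*D[vv,uu][:,None]
    P=(d-V[:3,3])@V[:3,:3]
    m=(P[:,0]>xr[0])&(P[:,0]<xr[1])&(P[:,1]>yr[0])&(P[:,1]<yr[1])&(P[:,2]>zmin)&(P[:,2]<zmax)
    M=np.zeros(D.shape,np.uint8);M[vv[m],uu[m]]=1
    idx=np.full(D.shape,-1);idx[vv,uu]=np.arange(len(uu))
    n,L=cv2.connectedComponents(M);out=[]
    for i in range(1,n):
        p=P[idx[L==i]]
        if len(p)<50: continue
        h=np.median(p[p[:,2]>np.percentile(p[:,2],80)-.003][:,2]);t=p[p[:,2]>h-.004]
        c,r=cv2.minEnclosingCircle((t[:,:2]*1000).astype(np.float32))
        out.append((round(c[0]/1000,4),round(c[1]/1000,4),round(float(h),4),round(r,1),len(p)))
    return out
TC=np.array([.5972,.1109]);TYAW=-.0775
tx=np.array([np.cos(TYAW),np.sin(TYAW)]);ty=np.array([-np.sin(TYAW),np.cos(TYAW)])
Q=down(np.pi/2+TYAW)
E
python3 - <<'E'
from h import *
im=load('top');print(sockets(im))
D=im['depth']
for u,v in[(160,130),(110,130),(222,165),(125,185),(320,170)]:print(u,v,pd(im,u,v))
for x,y in[(.4317,.3009),(.433,-.051),tuple(TC+.08*ty),tuple(TC+.1475*ty)]:
    print(inverse_kinematics([x,y,.06],Q))
E
```

```text
[(0.4338, 0.3053, 0.0389, 14.6, 134), (0.4354, 0.2158, 0.0446, 15.9, 155), (0.435, -0.0505, 0.0408, 12.7, 96), (0.4241, 0.1336, 0.0425, 13.9, 117)]
160 130 [0.79880848 0.36705001 0.10227042]
110 130 [0.79954083 0.48446877 0.09545897]
222 165 [0.7419256  0.23795693 0.0145679 ]
125 185 [0.65532981 0.41954918 0.1596073 ]
320 170 [ 0.71650926 -0.00165758  0.07533111]
[ 5.44060645e-01 -8.99671447e-02  1.65977714e+00 -4.44089210e-16
  1.57178266e+00  6.21560645e-01]
[-1.95304878e-01 -3.48184702e-01  1.88077716e+00 -4.44089210e-16
  1.60900019e+00 -1.17804878e-01]
[ 2.52295975e-01  1.95432212e-01  1.36438621e+00 -4.44089210e-16
  1.58177423e+00  3.29795975e-01]
[ 3.49429859e-01  2.70638286e-01  1.27762815e+00 -4.44089210e-16
  1.59332622e+00  4.26929859e-01]
```

```bash
cat >> h.py <<'E'
PARK=[.30,-.42,.22]
def pick_place(s,ysl,xsl=-.008):
    x,y,h,r,_=s
    move_to([x,y,.14],Q); move_l([x,y,.029],.15); close(); hold(.2)
    g=state()['finger_gap']; print('gap',g,'h',h)
    if g<2*r/1000-.006: print('MISS'); gripper_open(); move_l([x,y,.16]); return False
    move_l([x,y,.16],.2)
    p=TC+xsl*tx+ysl*ty
    move_to([p[0],p[1],.16],Q); g2=state()['finger_gap'];print('gap carry',g2)
    if g2<.015: print('DROPPED'); return False
    f0=state()['ft_force'][2]
    move_l([p[0],p[1],.075],.15)
    for z in np.arange(.072,.0609,-.002):
        move_l([p[0],p[1],z],.05)
        f=state()['ft_force'][2]-f0
        if abs(f)>4: break
    print('z',z,'f',f)
    gripper_open(); move_l([p[0],p[1],.16],.2); return True
E
python3 - <<'E'
from h import *
S=sockets(load('top'));S=sorted(S,key=lambda s:-s[1])
pick_place(S[0],.08)
move_to(PARK,Q)
im=snap('top','top1.png');print(sockets(im));print(sockets(im,(.53,.68),(-.02,.24),.055,.085));print(state()['time'])
E
```

```text
gap 8.52805576560881e-05 h 0.0389
MISS
[(0.4337, 0.3055, 0.0389, 14.6, 135), (0.4357, 0.2159, 0.0445, 15.8, 155), (0.4352, -0.0504, 0.0413, 12.6, 95), (0.4242, 0.1337, 0.0424, 13.8, 116)]
[(0.6703, 0.0256, 0.0729, 45.2, 332)]
10.7
```

Run:
```python
from h import *
s=sockets(load('top'));s=[q for q in s if q[1]>.28][0]
move_to([s[0],s[1],.14],Q); move_l([s[0],s[1],.075]);print(s,state()['ee_pos'],state()['ee_rot'],Q)
im=snap('scene');u,v=proj(im,[s[0],s[1],.04]);print(u,v)
u,v=int(u),int(v);cv2.imwrite('pics/h1.png',cv2.resize(im['frame'][v-70:v+50,u-70:u+70],None,fx=5,fy=5,interpolation=cv2.INTER_CUBIC)[:600,:800])
```

```text
(0.4337, 0.3055, 0.0389, 14.6, 135) [0.43395887 0.30539344 0.07551729] [3.69283017e-05 7.34109392e-01 6.79031204e-01 1.54141262e-04] [0, np.float64(0.7339694961529275), np.float64(0.6791824340462713), 0]
446.5505351957663 229.72849220691714
```

View pics/h1.png

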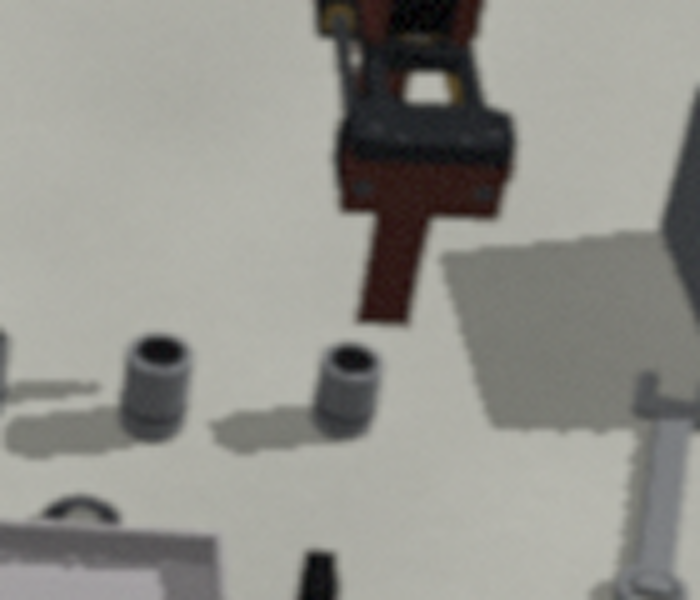

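The picture shows the socket top at crop (350,358), which matches my projection. The front fingertip is at crop (385,322), offset toward +y, so I'll check that numerically.

Run:
```python
from h import *
im=load('scene');print(atz(im,376.6+385.5/5,159.7+322/5,.0675), atz(im,376.6+350/5,159.7+358/5,.0385),atz(im,376.6+347/5,159.7+437/5,.0))
print(state()['finger_gap'],state()['ft_force'])
t=snap('top');u,v=map(int,proj(t,[.434,.305,.08]))
a=t['frame'][v-60:v+60,u-70:u+70];cv2.imwrite('pics/h2.png',cv2.resize(a,None,fx=5,fy=5,interpolation=cv2.INTER_CUBIC));print(u,v)
```

```text
[0.446934 0.315631 0.0675  ] [0.43761414 0.30521275 0.0385    ] [4.49256069e-01 3.07497264e-01 1.11022302e-16]
0.08802002154383369 [0.17424406 0.01937341 0.13579491]
182 289
```

View pics/h2.png

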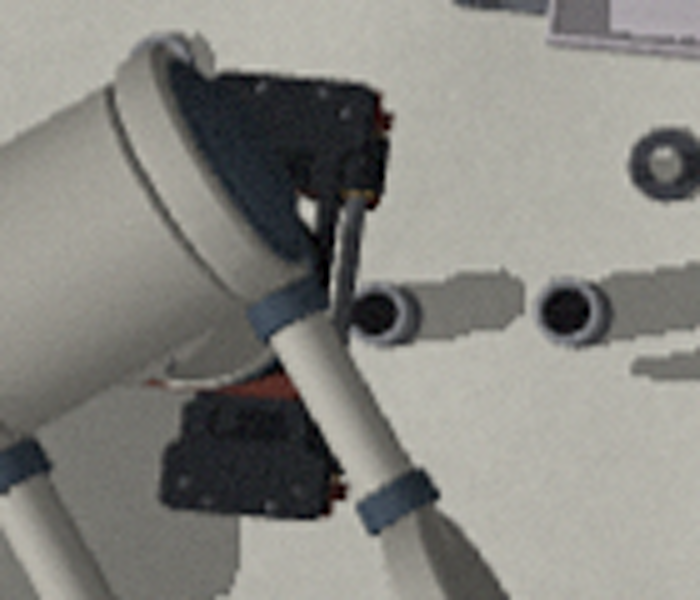

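Run:
```python
from h import *
im=load('scene')
for cx,cy in[(385,318),(385,300),(395,250),(370,200),(480,200),(430,150)]:
    print(cx,cy,pd(im,376.6+cx/5,159.7+cy/5))
print(pd(im,376.6+350/5,159.7+400/5))
s=state();print({k:(v if np.size(v)<8 else '') for k,v in s.items()})
```

```text
385 318 [0.48451494 0.30420968 0.09993718]
385 300 [0.48591499 0.30229147 0.11104786]
395 250 [0.49128923 0.30086983 0.14235421]
370 200 [0.51125919 0.28101011 0.18320207]
480 200 [0.51632941 0.32411417 0.18714045]
430 150 [0.52372091 0.29771371 0.21706427]
[0.44645166 0.3064096  0.02044352]
{'time': 14.0083, 'joint_pos': array([ 5.49309291e-01, -8.56548797e-02,  1.62586264e+00, -5.05830386e-06,
        1.59874223e+00,  6.27022300e-01]), 'dq': array([-0.00052124, -0.00330462, -0.00353181,  0.00088025, -0.00142625,
       -0.00028047]), 'joint_torque': array([-3.81012086e-02, -3.60429847e+01, -3.97142494e+01,  6.44268910e-02,
       -2.28827022e-02, -5.06324523e-04]), 'ee_pos': array([0.43454261, 0.30587002, 0.07671768]), 'ee_rot': array([2.61401646e-04, 7.34041237e-01, 6.79103612e-01, 1.29521706e-03]), 'ft_force': array([ 0.78778932,  0.09357031, -1.00067334]), 'moment': array([-0.01469588, -0.0564204 ,  0.00909473]), 'finger_force': 0.0, 'finger_gap': 0.08792729372190687}
```

```bash
cat >> h.py <<'E'
def cloud(im):
    D=im['depth'];vv,uu=np.nonzero(D>0);K=im['camera_matrix'];V=im['view']
    d=np.stack([(uu-K[0,2])/K[0,0],-(vv-K[1,2])/K[1,1],-np.ones(len(uu))],1)*D[vv,uu][:,None]
    return (d-V[:3,3])@V[:3,:3]
E
python3 - <<'E'
from h import *
def tips():
    P=cloud(snap('scene'));e=state()['ee_pos']
    m=(abs(P[:,0]-e[0])<.065)&(abs(P[:,1]-e[1])<.012)&(P[:,2]>.05)&(P[:,2]<.2);q=P[m]
    print(e,state()['finger_gap'],np.sort(q[:,2])[[3,10,20]],q[q[:,2]<q[:,2].min()+.01].mean(0))
tips();close();tips();gripper_open();tips()
E
```

```text
[0.43454654 0.30592019 0.07673572] 0.08793257347577758 [0.101899   0.10433124 0.10715137] [0.48621923 0.30386819 0.10549767]
[0.43370831 0.3055183  0.07501908] 0.00043835603970121794 [0.10111987 0.10366066 0.10552639] [0.44180101 0.30382902 0.10478547]
[0.43369967 0.30549815 0.07500474] 0.08772202602445808 [0.10103283 0.10270644 0.10571147] [0.48524315 0.30364677 0.10293137]
```

The measured fingertips sit about 24 mm behind the reported TCP, where the spec puts them 8 mm ahead. I'll confirm with a guarded touch on bare bench.

Run:
```python
from h import *
p=[.37,.25]
move_l([.4337,.3055,.14]);move_to([*p,.1],Q);close();move_l([*p,.014],.1)
f0=state()['ft_force'][2];z=.014
while z>-.035:
    z-=.0015;move_l([*p,z],.03);f=state()['ft_force'][2]-f0
    if abs(f)>4:break
print(z,f,state()['ee_pos'])
move_l([*p,.1],.15);gripper_open()
```

```text
-0.023500000000000004 7.318076726590978 [ 0.37010872  0.25009248 -0.02227045]
```

Contact came at TCP z of about -0.022, so tip height is TCP z + 0.022, a 30 mm difference from the spec. I'll apply it.

```bash
python3 - <<'E'
s=open('h.py').read()
i=s.index('PARK=');j=s.index('def cloud')
new='''PARK=[.30,-.42,.22]
TO=.022  # tip height = TCP z + TO
def pick_place(s,ysl,xsl=-.008):
    x,y,h,r,_=s
    move_to([x,y,.10],Q); move_l([x,y,.021-TO],.15); close(); hold(.2)
    g=state()['finger_gap']; print('gap',g,'h',h)
    if g<2*r/1000-.006: print('MISS'); gripper_open(); move_l([x,y,.13]); return False
    move_l([x,y,.13],.2)
    p=TC+xsl*tx+ysl*ty
    move_to([p[0],p[1],.13],Q); g2=state()['finger_gap'];print('gap carry',g2)
    if g2<.015: print('DROPPED'); return False
    f0=state()['ft_force'][2]
    move_l([p[0],p[1],.064-TO],.15)
    for z in np.arange(.062,.0509,-.002):
        move_l([p[0],p[1],z-TO],.05)
        f=state()['ft_force'][2]-f0
        if abs(f)>4: break
    print('tip z',z,'f',f)
    gripper_open(); move_l([p[0],p[1],.13],.2); return True
'''
open('h.py','w').write(s[:i]+new+s[j:])
E
python3 - <<'E'
from h import *
S=sockets(load('top'));print(S)
s=[.4337,.3055,.0389,14.6,0]
pick_place(s,.08)
move_to(PARK,Q)
im=snap('top','top1.png');print(sockets(im));print(sockets(im,(.53,.66),(-.02,.24),.055,.085));print(state()['time'])
E
```

```text
[(0.4337, 0.3054, 0.0386, 14.5, 125), (0.4353, 0.216, 0.0451, 15.3, 155), (0.4351, -0.0508, 0.0419, 12.6, 94), (0.4239, 0.1336, 0.0436, 13.7, 116)]
gap 0.02918183378380812 h 0.0389
gap carry 0.029287278199465607
tip z 0.05199999999999999 f 0.20693243750910284
[(0.4358, 0.2159, 0.0447, 15.8, 159), (0.4241, 0.1337, 0.0422, 13.9, 115), (0.4244, -0.0232, 0.0408, 12.5, 93)]
[(0.5938, 0.191, 0.0692, 14.9, 135)]
39.2417
```

The first socket is placed well. The aside knock has hit socket1, now at (0.424, -0.023). I'll carry on with a fresh detection before each pick.

Run:
```python
from h import *
slots=[.03,-.02,-.07]
for k in range(6):
    im=snap('top','t2_%d.png'%k);S=sorted(sockets(im),key=lambda s:-s[1]);print(S,sockets(im,(.53,.66),(-.02,.24),.055,.085))
    if not S or not slots: break
    ok=pick_place(S[0],slots[0])
    if ok: slots.pop(0)
    elif state()['finger_gap']<.015: gripper_open()
    move_to(PARK,Q)
print(state()['time'])
b=snap('scene','s2.png')
```

```text
[(0.4348, 0.2159, 0.0446, 15.8, 155), (0.4242, 0.1332, 0.0436, 13.7, 114), (0.4242, -0.0233, 0.041, 12.5, 93)] [(0.5944, 0.1918, 0.0689, 14.7, 137)]
gap 0.03147128376835197 h 0.0446
gap carry 0.031209259103533945
tip z 0.05199999999999999 f -0.41321976335032784
[(0.424, 0.1337, 0.0438, 13.7, 115), (0.4243, -0.0232, 0.0417, 12.5, 91)] [(0.5936, 0.1917, 0.0684, 15.2, 135), (0.59, 0.1414, 0.0748, 15.7, 160)]
gap 0.027249934094780853 h 0.0438
gap carry 0.02742929444609603
tip z 0.05199999999999999 f -0.18258731775198012
[(0.4243, -0.0233, 0.0413, 12.5, 93)] [(0.5935, 0.1915, 0.0695, 15.0, 137), (0.5899, 0.1419, 0.0745, 15.7, 161), (0.5859, 0.0915, 0.0729, 13.7, 120)]
gap 0.025799183692228073 h 0.0413
gap carry 0.024926219197577502
tip z 0.05199999999999999 f 0.27483306723332723
[] [(0.5935, 0.1919, 0.069, 15.0, 139), (0.5897, 0.1416, 0.0748, 15.8, 159), (0.5853, 0.0917, 0.0735, 13.7, 124), (0.5817, 0.0423, 0.0709, 12.7, 104)]
74.1083
```

Run:
```python
from h import *
a=snap('top')['frame'][160:340,150:480];b=load('scene')['frame'][190:320,160:480]
a=cv2.resize(a,(700,382));b=cv2.resize(b,(536,218));c=np.zeros((600,700,3),np.uint8);c[:382]=a;c[382:,:536]=b;cv2.imwrite('pics/v3.png',c)
```

```text
(no output)
```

View pics/v3.png

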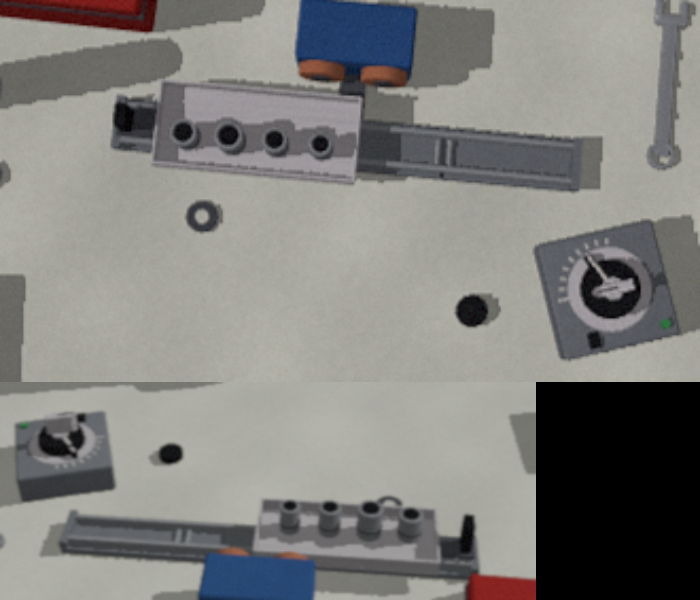

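All four sockets stand in the tray. Next I push the handle with closed fingers, logging the force along the rail.

```bash
cat >> h.py <<'E'
def fy(n=4):
    v=[]
    for _ in range(n): hold(.01); v.append(np.dot(state()['ft_force'][:2],ty))
    return np.mean(v)
def handle(im):
    P=cloud(im);L=(P[:,:2]-TC);a=L@tx;b=L@ty
    m=(abs(a)<.03)&(b<.2)&(b>-.4)&(P[:,2]>.0695)&(P[:,2]<.082)
    return P[m],a[m],b[m]
E
python3 - <<'E'
from h import *
im=load('top');P,a,b=handle(im);m=b>.12
print(P[m].mean(0),a[m].min(),a[m].max(),b[m].min(),b[m].max(),m.sum())
h=TC+.1475*ty
close()
p=h+.045*ty
move_to([*p,.12],Q);move_l([*p,.045-TO],.12)
f0=fy(8);log=[]
d=.045;hit=None
while d>-.02:
    d-=.0015;move_l([*(h+d*ty),.045-TO],.05);f=fy(2)-f0;log.append((round(d,4),round(f,2)))
    if f>.5 and d<.022 and hit is None: hit=d;break
print(hit,log[-16:],state()['time'])
E
```

```text
[0.61205825 0.25963255 0.0738495 ] -0.009153699975086053 0.01566998938045108 0.14201296689144388 0.15641917701838068 62
-0.015000000000000022 [(0.0075, np.float64(-0.02)), (0.006, np.float64(-0.01)), (0.0045, np.float64(-0.49)), (0.003, np.float64(0.06)), (0.0015, np.float64(-0.19)), (-0.0, np.float64(-0.47)), (-0.0015, np.float64(-0.43)), (-0.003, np.float64(0.05)), (-0.0045, np.float64(-0.0)), (-0.006, np.float64(-1.3)), (-0.0075, np.float64(-0.75)), (-0.009, np.float64(-0.27)), (-0.0105, np.float64(-0.15)), (-0.012, np.float64(0.23)), (-0.0135, np.float64(0.14)), (-0.015, np.float64(0.58))] 90.0333
```

Run:
```python
from h import *
h=TC+.1475*ty;z=.045-TO
f0=0
move_l([*(h-.052*ty),z],.06);print(fy(3))
d=-.052;log=[];pk=0
while d>-.098:
    d-=.0015;move_l([*(h+d*ty),z],.08);f=np.dot(state()['ft_force'][:2],ty);log.append((round(d,4),round(float(f),2)))
    pk=max(pk,f)
    if pk>1.8 and f<.5: break
print(log,state()['time'])
b=snap('scene');P=cloud(b);L=P[:,:2]-TC;m=(abs(L@tx)<.04)&(P[:,2]>.06)&(P[:,2]<.08);q=(L@ty)[m]
print(np.histogram(q,bins=np.arange(-.3,.2,.01)))
```

```text
0.37285997033898793
[(-0.0535, -0.25), (-0.055, -0.22), (-0.0565, -1.02), (-0.058, -1.01), (-0.0595, -0.11), (-0.061, -0.47), (-0.0625, 1.4), (-0.064, -0.47), (-0.0655, -0.52), (-0.067, 0.31), (-0.0685, 1.15), (-0.07, 3.77), (-0.0715, 1.19), (-0.073, 0.06)] 94.325
(array([ 0,  0,  0,  0,  0,  0,  0,  0,  0,  0,  0,  0, 27, 49, 42,  0,  0,
       36, 57, 53,  0,  0, 54, 70, 62,  9,  0, 39, 57, 47,  3,  0,  0,  0,
        2, 10,  2,  0,  0,  0,  0,  0,  0,  0,  0,  0,  0,  0,  0]), array([-3.00000000e-01, -2.90000000e-01, -2.80000000e-01, -2.70000000e-01,
       -2.60000000e-01, -2.50000000e-01, -2.40000000e-01, -2.30000000e-01,
       -2.20000000e-01, -2.10000000e-01, -2.00000000e-01, -1.90000000e-01,
       -1.80000000e-01, -1.70000000e-01, -1.60000000e-01, -1.50000000e-01,
       -1.40000000e-01, -1.30000000e-01, -1.20000000e-01, -1.10000000e-01,
       -1.00000000e-01, -9.00000000e-02, -8.00000000e-02, -7.00000000e-02,
       -6.00000000e-02, -5.00000000e-02, -4.00000000e-02, -3.00000000e-02,
       -2.00000000e-02, -1.00000000e-02,  2.77555756e-16,  1.00000000e-02,
        2.00000000e-02,  3.00000000e-02,  4.00000000e-02,  5.00000000e-02,
        6.00000000e-02,  7.00000000e-02,  8.00000000e-02,  9.00000000e-02,
        1.00000000e-01,  1.10000000e-01,  1.20000000e-01,  1.30000000e-01,
        1.40000000e-01,  1.50000000e-01,  1.60000000e-01,  1.70000000e-01,
        1.80000000e-01,  1.90000000e-01]))
```

A 3.8 N peak followed by a drop means it entered the notch, after about 95 mm of travel. I'll press lightly to confirm it is seated, then withdraw.

Run:
```python
from h import *
h=TC+.1475*ty;z=.045-TO
d=-.073;log=[]
while d>-.082:
    d-=.001;move_l([*(h+d*ty),z],.08);f=fy(2);log.append((round(d,4),round(float(f),2)))
    if f>1.5:break
print(log)
move_l([*(h+(d+.03)*ty),z],.15);move_l([*(h+(d+.03)*ty),.12],.2);move_to(PARK,Q)
im=snap('top','top3.png');print(sockets(im,(.53,.66),(-.15,.24),.055,.085))
P,a,b=handle(im);m=b>.0;print('handle',b[m].min(),b[m].max(),state()['time'])
f=im['frame'];cv2.imwrite('pics/k3.png',cv2.resize(f[255:335,395:475],None,fx=7,fy=7,interpolation=cv2.INTER_CUBIC))
```

```text
[(-0.074, 0.37), (-0.075, 0.05), (-0.076, -0.37), (-0.077, 0.78), (-0.078, -0.19), (-0.079, -0.09), (-0.08, 0.05), (-0.081, 0.09), (-0.082, 2.07)]
[(0.6573, -0.0258, 0.0667, 16.4, 58), (0.6036, 0.1592, 0.0748, 13.0, 80), (0.5853, 0.0903, 0.0694, 14.5, 134), (0.582, 0.0394, 0.0744, 15.8, 156), (0.5776, -0.01, 0.0732, 13.9, 121), (0.5742, -0.0598, 0.0704, 12.8, 103)]
handle 0.04066848804657502 0.05520206846725695 100.3
```

Run:
```python
from h import *
im=load('top');P=cloud(im);m=(P[:,2]>.068)&(P[:,2]<.08)&(P[:,0]>.665)&(P[:,0]<.80)&(abs(P[:,1])<.12)
q=P[m];b=(q[:,:2]-TC)@ty;a=(q[:,:2]-TC)@tx;print('coil b',np.percentile(b,[1,99]),'a',a.min(),a.max(),m.sum())
t=(P[:,2]>.043)&(P[:,2]<.052);L=P[:,:2]-TC;bb=L@ty;aa=L@tx;s=t&(abs(aa)<.05)&(bb<.05);print('tray b',np.percentile(bb[s],[.5,99.5]),np.percentile(aa[s],[1,99]))
f=im['frame'];cv2.imwrite('pics/r3.png',cv2.resize(f[170:270,190:440],None,fx=3.2,fy=3.2,interpolation=cv2.INTER_CUBIC))
```

```text
coil b [-0.16093808 -0.03434965] a 0.07357415632795475 0.1527825867558409 1606
tray b [-0.67419967  0.04171183] [-0.0456185   0.04986355]
```

View pics/r3.png

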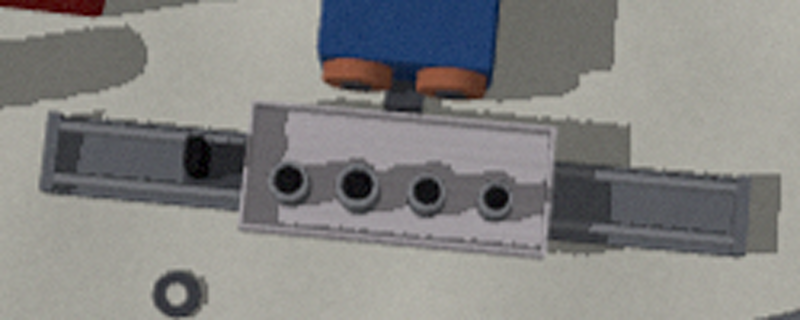

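View pics/k3.png

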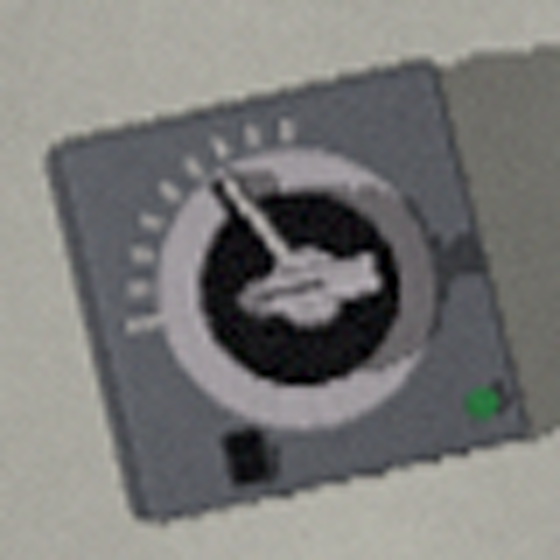

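The tray sits in front of the coil (tray centre at about -0.1005, coil centre at -0.098 along the rail). The knob is untouched, with its nose at crop (240,297) and the outer tip at (218,180). Now I turn the knob.

```bash
cat >> h.py <<'E'
KC=[.4295,-.2738]
def kq(phi): return down(np.pi/2+phi)
def crop_knob(fn):
    im=snap('top');cv2.imwrite('pics/'+fn,cv2.resize(im['frame'][255:335,395:475],None,fx=7,fy=7,interpolation=cv2.INTER_CUBIC))
    P=cloud(im);t=P[(abs(P[:,0]-KC[0])<.03)&(abs(P[:,1]-KC[1])<.03)&(P[:,2]>.086)&(P[:,2]<.1)]
    print('bar',cv2.minAreaRect((t[:,:2]*1000).astype(np.float32)),len(t))
E
python3 - <<'E'
from h import *
im=load('top');c2=lambda x,y:(395+(x+.5)/7-.5,255+(y+.5)/7-.5)
a=atz(im,*c2(285,258),.062);b=atz(im,*c2(220,181),.062);d=b-a;print('line',np.arctan2(d[0],d[1]),'tip',np.arctan2(b[0]-KC[0],b[1]-KC[1]),np.hypot(b[0]-KC[0],b[1]-KC[1]))
z=.070-TO
gripper_open();move_to([*KC,.12],kq(.22));move_l([*KC,z],.1)
f0=state()['ft_force'];close();hold(.1);s=state();print(s['finger_gap'],s['ft_force']-f0,s['moment'])
if .008<s['finger_gap']<.016:
    for phi in np.linspace(.22,-.91,6)[1:]:
        move_to([*KC,z],kq(phi));s=state();print(round(phi,2),s['finger_gap'],np.round(s['ft_force']-f0,1),np.round(s['moment'],2))
gripper_open();move_l([*KC,.12],.15);move_to(PARK,Q)
crop_knob('k4.png');print(state()['time'])
E
```

```text
line 0.870487012728249 tip 0.9245317434450514 0.04243582286775482
0.01186547774724211 [ 4.1380721   0.07056934 -2.76846233] [ 0.0428036  -0.87166999  0.10210815]
-0.01 0.011490320656558691 [ 7.7  0.  -3.7] [ 0.04 -1.36  0.04]
-0.23 0.011608354212337475 [ 9.9 -0.4 -5.8] [-0.12 -1.78  0.05]
-0.46 0.011867541583220913 [13.3 -0.9 -7.5] [-0.28 -2.23 -0.07]
-0.68 0.012015294847095306 [16.  -2.9 -8.5] [-0.55 -2.63 -0.01]
-0.91 0.011937546485826084 [ 17.2  -4.7 -10.1] [-0.85 -2.99 -0.06]
bar ((432.86810302734375, -273.0434875488281), (40.368751525878906, 12.098365783691406), 38.37214660644531) 103
109.375
```

View pics/k4.png

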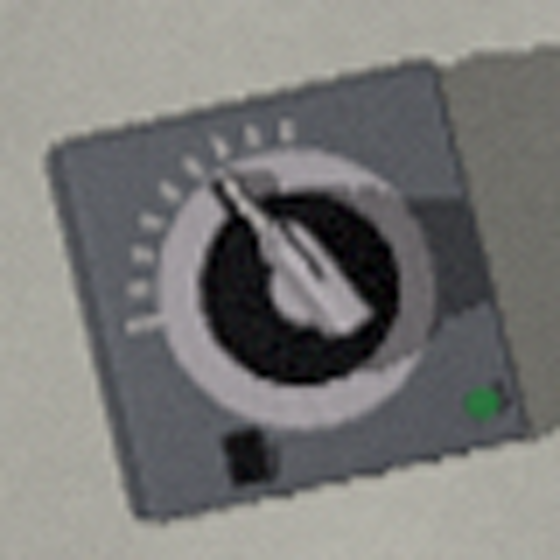

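The bar is now at 0.90 rad against 0.87–0.94 for the outer pointer. They line up in the picture and the outer tip is still at (218,180). Next, push to the last station.

Run:
```python
from h import *
h=TC+.1475*ty;z=.045-TO;P=lambda d,zz=z:[*(h+d*ty),zz]
close();move_to(P(-.05,.12),Q);move_l(P(-.05),.15);f0=fy(4)
move_l(P(-.165),.06);d=-.165;log=[];pk=0;ent=False
while d>-.201:
    d-=.0015;move_l(P(d),.08);f=fy(1)-f0;log.append((round(d,4),round(float(f),2)))
    if ent and f>1.5: break
    pk=max(pk,f)
    if pk>1.8 and f<.8: ent=True
print(log)
move_l(P(d+.03),.15);move_l(P(d+.03,.12),.2);move_to(PARK,Q)
im=snap('top','top5.png');print(sockets(im,(.53,.66),(-.25,.14),.055,.085))
_,a,b=handle(im);m=(b>-.08)&(b<0);print('handle',b[m].min(),b[m].max(),state()['time'])
```

```text
[(-0.1665, 0.33), (-0.168, -0.15), (-0.1695, -0.45), (-0.171, -0.11), (-0.1725, 0.56), (-0.174, -0.01), (-0.1755, 0.28), (-0.177, -0.28), (-0.1785, 2.26), (-0.18, 3.19), (-0.1815, 1.54), (-0.183, -1.05), (-0.1845, 0.11), (-0.186, -0.3), (-0.1875, -0.27), (-0.189, 0.29), (-0.1905, -0.09), (-0.192, 1.8)]
[(0.6597, -0.0269, 0.0688, 17.5, 62), (0.5948, 0.0483, 0.0748, 13.1, 75), (0.5768, -0.0192, 0.0687, 14.5, 134), (0.5729, -0.0692, 0.0747, 15.8, 161), (0.5692, -0.1192, 0.0728, 13.7, 122), (0.5652, -0.1694, 0.0703, 12.8, 107)]
handle -0.06889801818583333 -0.055713773829635695 123.9583
```

The carrier moved exactly 110 mm between notches, so both stations are confirmed. Now turn the knob back to off.

Run:
```python
from h import *
K=[.4305,-.2738];z=.070-TO
gripper_open();move_to([*K,.12],kq(-.9));move_l([*K,z],.1)
f0=state()['ft_force'];close();hold(.1)
for phi in np.linspace(-.9,.24,6)[1:]:
    move_to([*K,z],kq(phi));s=state();print(round(phi,2),s['finger_gap'],np.round(s['ft_force']-f0,1),np.round(s['moment'],2))
gripper_open();move_l([*K,.12],.15);move_to(PARK,Q)
crop_knob('k6.png');im=load('top');print(sockets(im,(.53,.62),(-.25,.03),.055,.085),state()['time'])
```

```text
-0.67 0.012051326470350149 [ 5.7 -6.9 -5.1] [-1.25 -1.17 -0.01]
-0.44 0.01189570187474114 [ 5.  -6.7 -4.4] [-1.12 -1.07  0.06]
-0.22 0.012100893606382498 [ 4.4 -5.9 -3.5] [-1.07 -0.86  0.05]
0.01 0.011740203922811837 [ 2.8 -5.9 -3. ] [-1.1  -0.69  0.04]
0.24 0.011666159257948784 [ 2.3 -4.8 -3.4] [-1.01 -0.54 -0.07]
bar ((429.3290100097656, -271.6481628417969), (11.72169017791748, 40.46968460083008), 12.142784118652344) 92
[(0.5769, -0.0192, 0.0687, 14.5, 133), (0.5725, -0.069, 0.0745, 15.6, 159), (0.5686, -0.1196, 0.0724, 13.9, 124), (0.5648, -0.1689, 0.0709, 12.9, 104)] 133.025
```

View pics/k6.png

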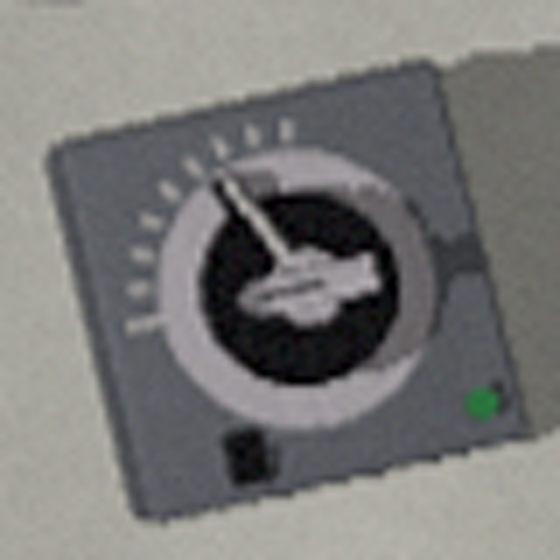

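The knob is back as at the start (bar at 12.1° against 11.9°, nose at crop (240,297)), and the outer tip is unchanged at (218,180). I'm handing in.

```bash
python3 -c "
from bench import *
print(job_done())"
```

```text
the job is handed in; nothing more can be done
None
```

I handed the job in, but no verdict came back: by my own camera and force checks, all four sockets present are in the tray, the carrier is in the last station, the inner knob is back at its off stop and the outer knob has not visibly moved.

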